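# Clamp a rail blank in the end-boring jig and hold it

## Robot

A 6-joint arm with a two-finger parallel gripper is mounted at the origin on the work surface. World frame = base frame: x ahead of the robot, y to its left, z up, the work surface at z = 0. Lengths are in mm, angles in rad, forces in N, time in s.
With the tool pointing down it reaches from about 350 to 775 mm from the base axis. Payload 7.3 kg.
Tool frame: the origin (TCP) lies on the front face of the gripper's body, between the roots of the fingers; the fingertips stand 66 mm ahead of it and the grasp point (between the pads) lies 47 mm ahead of it (bot.tcp_to_grasp is the z of the grasp point in the tool frame, in mm); z points along the fingers, y is the direction in which the jaws open and shut (so a half turn about z gives the same grasp; the last joint's range is limited). The gripper opens to 92 mm and grips with 3 to 60 N. Pads are 19 mm wide; open, the fingers measure 130 mm over their backs; the gripper's body (75 mm by 190 mm) begins 47 mm behind the grasp point.
Start: joints at [-1.317, 0.342, 1.524, -0, 1.275, -0.146], TCP at [204.37, -483.603, 292.241] pointing down, gripper open.
Joint ranges: [-2.53, 2.53], [-0.77, 2.02], [0.04, 2.7], [-1, 4.14], [0.28, 2.66], [-3.11, 3.11]. Speed limits (rad/s): [2.57, 2.57, 3.14, 3.14, 3.14, 3.14].

## Interface

Orientations are given as [roll, pitch, yaw] about the fixed x, y, z axes, in that order (R = Rz(yaw) Ry(pitch) Rx(roll)).
In Python, from plant import bot gives the robot as it stands.
- The arm moves only by the tool carry_out, never from a script. Its argument "deltas" is a list that holds one entry, the list of rows, each a list of 4 numbers: the shift along the tool's x, y, z in mm, then the turn about the tool's z in units of 5 degrees (1.0 is 5 degrees). A call has 1 to 20 rows; each row is the pose to reach, as a shift and turn from the pose commanded when the call began, along the tool's axes at that moment; what a row does not reach only later rows make up. A row lasts 1/10 s, in which the tool goes at most 50 mm and 8.59 degrees, less where a joint would pass 70% of its speed; a pose out of reach is approached as far as the arm can. A call with a gripper value outside its range is refused whole. "fingers" is the finger opening in mm, from 0 to 91.8, set as the call begins (left out, the last holds). The fingers move at their own pace and stop on an object; the grip force is fixed at half the most. Time passes only in rows, so rows that repeat a pose let the fingers close. It gives the time, the measured TCP pose, the force and the opening at its end, in the units of the state.
- bot.get_obs(): the state, without advancing time (a new reading comes with each control period).
- bot.capture(name): name is "scene" or "top"; returns (picture, depth): 480x640x3 uint8, blue, green, red; 480x640 float32, mm along the optical axis (not along the pixel's ray), 0 where there is no reading.
- bot.camera_model(name): a dict with "K" (3x3 intrinsics, pixels), "distortion" ([k1, k2, p1, p2, k3] as OpenCV has them; the pictures are not rectified), "camera_from_world" (4x4, takes a point from world to camera coordinates). Camera axes: x right, y down, z forward; pixel columns grow to the right and rows downward; lengths in mm; the calibration is good to about 2 mm. A picture is of the moment at which its call begins. camera_model takes no time and is no camera call.
- bot.close_job(): hands the job in, once; it reports no verdict.
The state is a dict: "time": time; "joint_positions": joint angles; "dq": joint speeds; "tau": joint torques, N m; "tool_pos": TCP position; "tcp_rot": TCP orientation; "contact_force": force on the tool from outside, world axes, zero at the start; "moment": the same for the moment, N m; "grip_width": finger opening in mm.
Only numpy, scipy, OpenCV 4.12 (cv2) and the standard library are available. Lean on these libraries where they do the work, as an engineer would, in place of code of your own. Each camera call takes 0.05 s, during which the arm holds its last target. There are 200 camera calls.

## Task

Stand the flat wooden blank (the tall rectangular piece, not the square offcut or the round dowel) upright in the slot of the boring jig, right down on the slot's floor, and let go of it. Then flip the jig's safety catch over so that it lies flat, pull the clamp lever by its knob all the way to its stop so that its foot presses the blank against the fence, and finish while still holding the lever there by the knob: it springs back if released. Leave everything else on the bench where it is.

Things in the scene. Friction and masses are not known exactly. Their poses are not given: they have to be found in the camera images.
- blank: the blank: plain pale wooden bar standing upright on the bench, 22 (its x) x 40 (its y) x 120 (its z) mm, about 75 g, with two small drill marks on its top end. Origin: centre of its underside; z up. Either way round (half turn about z) is the same.
- jig: boring jig, metal, bolted to the bench. Origin: on the bench under the lever's pivot; at zero yaw x points away from the robot, y to its left ('jig' coordinates below, mm). Base plate: x -70..105, y -86..130, top z 12. Socket block: x 30..80, y -65..5, top z 42. Grey fence behind the slot: x 66..82, same y, top z 80. Thin stop pins, top z 60, at (-53, 49) and (14.5, 70).
- slot (a point): centre of the slot's floor, jig (52, -30, 12). The slot is a rectangular hole in the socket block, 26 (jig x) x 44 (jig y) mm, 30 mm deep, open upwards, 3 mm chamfer at its mouth. The blank goes in with its 22 mm side along jig x, its 40 mm side along jig y. Its far wall is flush with the fence. Axes as the jig's.
- pivot (a point): on the lever's vertical pivot axis, at jig (0, 0, 57.5) mm, mid-height of the lever's bar.
- lever (a joint): angle of the clamp lever about its vertical pivot, rad: 0 at rest; grows as the knob is pulled towards jig -x, to the robot (anticlockwise from above); 0.6 = stop. Flat steel bar 16 mm wide, jig z 50..65, from y -55 to 215 at rest. A spring returns it to 0; holding it at the stop with the blank in takes about 8 N at the knob. The standing catch blocks it at about 0.05 rad.
- knob: the lever's grip: upright round black knob, 28 mm diameter, 60 mm tall, on the bar 200 mm from the pivot, at jig (0, 200) with the lever at rest. Origin: centre of its underside, 65 mm above the bench; top at 125 mm. It spins freely on its own upright axis; best pinched from above.
- foot: the lever's sprung rubber foot: ball of 18 mm diameter at the lever's short end, 57.5 mm above the bench (this origin lies at the pivot). As the lever is pulled it swings towards the fence, meets the blank at about 0.3 rad, then its spring gives; at the stop it presses with about 12 N.
- catch (a joint): angle of the safety catch, rad: 0 standing, leaning 0.3 rad towards the knob (jig +y); 0.3 upright; 1.8 lying flat towards jig -y, below the bar. Steel blade 10 (jig x) x 22 x 70 mm, hinged along jig x at jig (-17, 90, 25), just on the robot's side of the bar, its top 27 mm standing above the bar. Moves easily (under 0.5 N); once pushed past upright it falls flat by itself.
- catch_tip (a point): middle of the free end of the catch, 70 mm from its hinge; standing, it is at jig (-17, 111, 92) mm.
- offcut: bystander: square wooden block standing near the blank, 45 x 45 x 70 mm. Origin: centre of underside.
- dowel: bystander: upright round wooden dowel piece, 30 mm diameter, 100 mm tall, near the blank. Origin: centre of underside.
- glue: bystander: white glue bottle, 60 mm diameter, 130 mm tall, at the jig's right. Origin: centre of underside.
- tape: bystander: black tape measure, 70 x 38 x 62 mm, left of the jig. Origin: centre of underside.
- drill: bystander: cordless drill standing on its battery at the robot's left, about 220 x 70 x 210 mm. Origin: centre of underside.
- mallet: bystander: hammer lying at the robot's left, 280 mm long. Origin: underside, near mid-length.
- driver: bystander: screwdriver lying at the far right, 200 mm long. Origin: underside, near mid-length.
There are look-alikes about, which are no part of the job. What is shaped like the blank but black, orange or pink is not meant.

How it is judged (in metres and radians):
On the way, in this order (a step that is already met when the one before it is completed fails the run):
1. the blank stands on the slot's floor, let go of (horizontal distance between blank and slot below 0.007 m and z of blank in the frame of slot below 0.006 m and angle between blank's own z axis and vertical below 0.1 rad and contact force between the fingers and blank below 0.3 N), for 0.2 s.
2. the safety catch is flipped over (value of joint catch above 1.3 rad), for 0.1 s.
3. the lever is pulled to its stop, its foot pressing on the blank (value of joint catch above 1.3 rad and value of joint lever above 0.52 rad and contact force between foot and blank above 4 N), for 0.3 s.
At the end, for the whole second after the job is handed in: Blank at rest in the slot (within 6 mm of its floor, 7 mm of its centre, tilt under 0.1 rad); catch flat (over 1.3 rad); fingers hold the knob (over 1 N), lever at its stop (over 0.52 rad), foot pressing the blank with over 4 N (all of step 3 and horizontal distance between blank and slot below 0.007 m and z of blank in the frame of slot below 0.006 m and angle between blank's own z axis and vertical below 0.1 rad and contact force between the fingers and knob above 1 N and linear speed of blank below 0.03 m/s); the arm keeps its last pose, push and grip.
It fails at once if the lever is forced while the safety catch stands (value of joint lever above 0.15 rad and value of joint catch below 0.9 rad).
It fails at once if another thing on the bench is disturbed (moved more than 3 cm) (distance of any of offcut, dowel, glue, tape, drill, mallet, driver from where it was at the start of the episode above 0.03 m).
It also fails if it takes over 64 s, if anything falls off the work surface, if the arm or the gripper's body presses on something with over 40 N, if the wrist force passes 120 N, or if a joint passes its speed limit or range.

## Working session

There is one attempt and no reset: what is moved stays moved. The work goes in short steps, Python scripts to look and compute and a tool call to move; the robot and the scene stay as the last step left them, time stands still between calls to the robot, and variables do not carry over. Pictures are saved under pics/ and viewed, about 8 in all and at most 12, crops included, and the job is handed in when it is done.

Besides the shell and the picture viewer there is one more tool, called after ">>>" as name([rows], argument=value, ...), one row to a line, values as JSON. carry_out: Moves the arm, as the interface text tells. Its arguments: {"type":"object","properties":{"deltas":{"type":"array","items":{"type":"array","items":{"type":"array","items":{"type":"number"}}}},"fingers":{"type":"number"}},"required":["deltas"]}

```bash
ls; mkdir -p pics; python3 - <<'E'
from plant import bot
import cv2,numpy as np
for n in("scene","top"):
    p,d=bot.capture(n); cv2.imwrite(f"pics/{n}0.png",p); np.save(f"{n}0.npy",d)
    m=bot.camera_model(n); print(n,np.round(m["K"],1).tolist(),m["distortion"],np.round(m["camera_from_world"],3).tolist())
print(bot.get_obs())
E
```

```text
pics
scene [[596.3, 0.0, 309.6], [0.0, 596.3, 237.9], [0.0, 0.0, 1.0]] [-0.00547953  0.          0.          0.          0.        ] [[0.461, 0.887, 0.015, -307.24], [0.75, -0.381, -0.541, -339.851], [-0.474, 0.261, -0.841, 1698.884], [0.0, 0.0, 0.0, 1.0]]
top [[593.9, 0.0, 314.8], [0.0, 593.9, 243.0], [0.0, 0.0, 1.0]] [-0.0951054  0.         0.         0.         0.       ] [[-0.029, -1.0, 0.006, 53.191], [-0.996, 0.028, -0.089, 555.148], [0.089, -0.009, -0.996, 1661.993], [0.0, 0.0, 0.0, 1.0]]
{'time': 0.1, 'joint_positions': array([-1.31699574e+00,  3.42655855e-01,  1.52490796e+00,  1.63573719e-06,
        1.27541126e+00, -1.45987848e-01]), 'dq': array([ 0.00218531, -0.00328284, -0.00251636, -0.00016546,  0.00353623,
        0.00063981]), 'tau': array([ 1.61874119e-03, -4.32005847e+01, -2.44693279e+01,  7.20303459e-02,
        5.26095985e-02, -5.39410462e-05]), 'tool_pos': array([ 204.30029375, -483.32381453,  291.61766646]), 'tcp_rot': array([-3.14022516e+00, -2.02649269e-04,  3.99787823e-01]), 'contact_force': array([ 0.5478746 , -0.31766977, -0.49040106]), 'moment': array([-0.03673747,  0.02537272,  0.01062734]), 'grip_width': 92.09330634886382}
```

View pics/scene0.png

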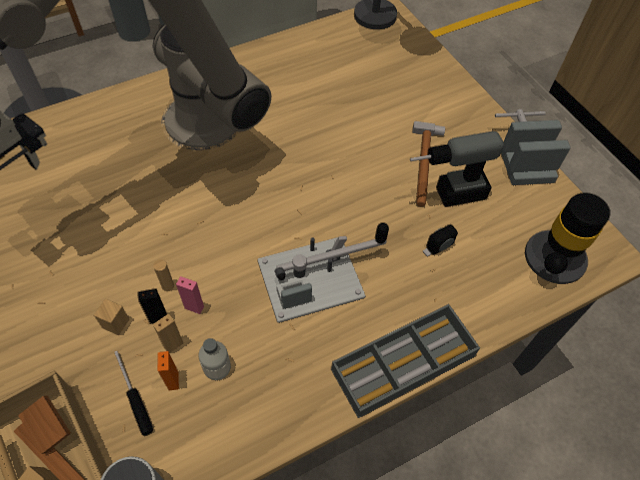

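View pics/top0.png

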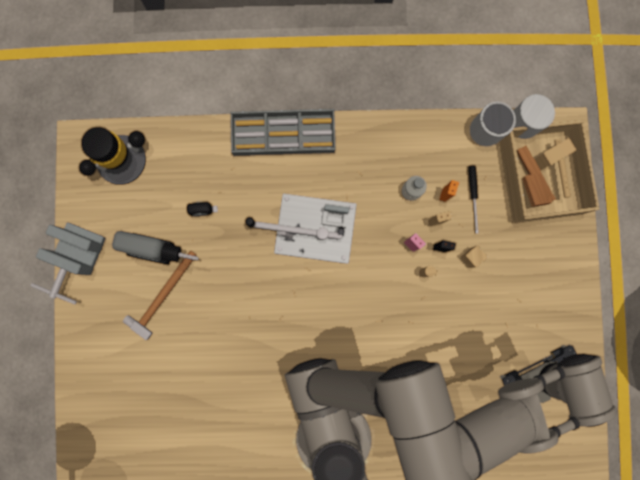

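Scene picture: the candidates for the blank are the pale tall piece at (168,333) scene / (441,218) top, the black (152,305)/(445,246), pink (189,295)/(415,242), orange (168,370)/(451,190), the square offcut (112,318)/(473,256) and the dowel (164,276)/(428,271). By the description I choose the pale piece at (168,333)/(441,218), and check it in a close crop. The jig is at about (310,275)/(316,228).

```bash
cat > h.py <<'E'
import cv2,numpy as np
from plant import bot
def ray(n,uv,z):
    m=bot.camera_model(n);K=np.array(m["K"]);T=np.array(m["camera_from_world"])
    q=cv2.undistortPoints(np.array(uv,float).reshape(-1,1,2),K,np.array(m["distortion"])).reshape(-1,2)
    d=np.c_[q,np.ones(len(q))]@T[:3,:3]; c=-T[:3,:3].T@T[:3,3]
    return c+d*((z-c[2])/d[:,2])[:,None]
def proj(n,P):
    m=bot.camera_model(n);T=np.array(m["camera_from_world"])
    return cv2.projectPoints(np.array(P,float).reshape(-1,1,3),cv2.Rodrigues(T[:3,:3])[0],T[:3,3],np.array(m["K"]),np.array(m["distortion"]))[0].reshape(-1,2)
E
python3 - <<'E'
from h import *
t=cv2.imread("pics/top0.png");s=cv2.imread("pics/scene0.png")
def c(i,x,y,w,h,W,H): return cv2.resize(i[y:y+h,x:x+w],(W,H),interpolation=cv2.INTER_CUBIC)
a=c(t,400,175,100,110,400,440)   # x4
b=c(s,95,255,120,132,400,440)
cv2.imwrite("pics/blank.png",np.hstack([a,b]))
a=c(t,240,185,130,85,780,510)   # x6
cv2.imwrite("pics/jig.png",a)
E
```

```text
(no output)
```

View pics/blank.png

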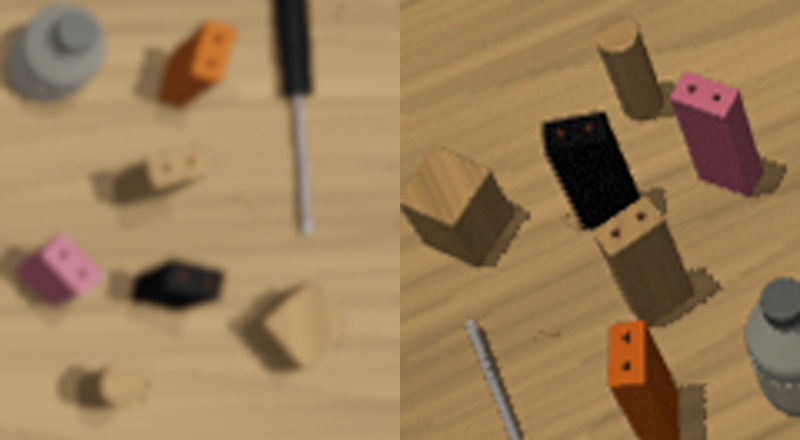

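View pics/jig.png

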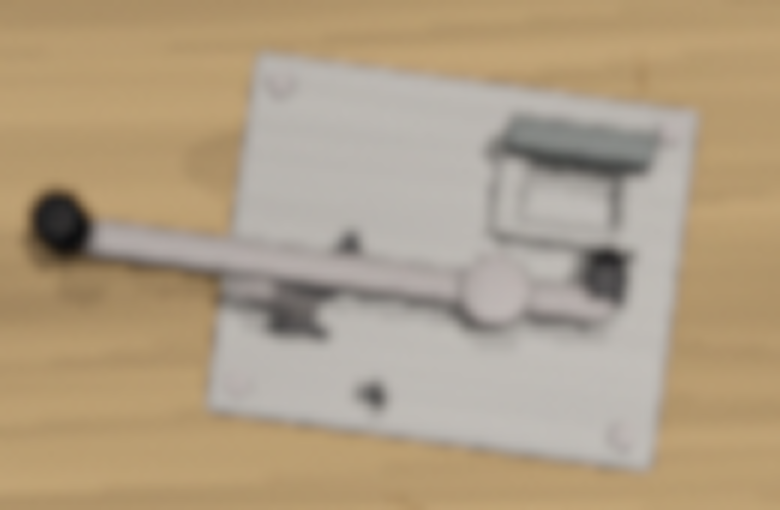

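Crop: the pale piece with two drill marks (top crop at (178,167), i.e. pixel (444.5,216.5)) is the blank; the others differ in colour or shape. Jig crop: plate corners (258,52),(697,110),(652,468),(210,410), knob (58,220), slot (570,195).

```bash
cat >> h.py <<'E'
def fit(A,B):  # 2D rigid A->B
    a,b=A.mean(0),B.mean(0); H=(A-a).T@(B-b); th=np.arctan2(H[0,1]-H[1,0],H[0,0]+H[1,1])
    R=np.array([[np.cos(th),-np.sin(th)],[np.sin(th),np.cos(th)]]); t=b-R@a
    return th,t,np.abs(A@R.T+t-B).max()
E
python3 - <<'E'
from h import *
C=np.array([[258,52],[697,110],[652,468],[210,410]])/6+[240,185]
# subpixel not needed; jig coords
J=np.array([[105,130],[105,-86],[-70,-86],[-70,130.]])
th,t,e=fit(J,ray("top",C,12)[:,:2]);print("jig top",th,t,e)
R=np.array([[np.cos(th),-np.sin(th)],[np.sin(th),np.cos(th)]])
for n,p,z in(("knob",[0,200],125),("slot",[52,-30],42),("catch",[-17,111],92)): print(n,R@p+t)
print("knob seen",ray("top",np.array([[58,220]])/6+[240,185],125))
dt=ray("top",np.array([[167,170],[190,161]])/4+[400,175],120)
ds=ray("scene",(np.array([[615,232],[641,216]])-[400,0])/3.3333+[95,255],120)
for d in(dt,ds): v=d[1]-d[0];print("blank",d.mean(0),np.degrees(np.arctan2(v[1],v[0])),np.linalg.norm(v))
# top faces from hsv masks of neighbours / depth
for n in("scene","top"):
    print(n,{k:np.round(ray(n,[u],z)[0,:2]) .tolist() for k,u,z in(
     [("black",(146+4,296),120),("pink",(95+306/3.333,255+95/3.333),120),("orange",(95+227/3.333,255+352/3.333),120),("off",(95+45/3.333,255+185/3.333),70),("dowel",(95+217/3.333,255+37/3.333),100)] if n=="scene" else
     [("black",(400+185/4,175+277/4),120),("pink",(400+72/4,175+263/4),120),("orange",(400+213/4,175+50/4),120),("off",(400+303/4,175+325/4),70),("dowel",(400+122/4,175+383/4),100),("glue",(400+72/4,175+32/4),130)])})
# scene overlay of the jig for checking
s=cv2.imread("pics/scene0.png")
def W(p): return np.r_[R@np.array(p[:2])+t,p[2]]
for quad in([[105,130,12],[105,-86,12],[-70,-86,12],[-70,130,12]],[[65,-52,42],[65,-8,42],[39,-8,42],[39,-52,42]],[[66,-65,80],[66,5,80],[82,5,80],[82,-65,80]],[[0,200,125],[0,200,65],[-17,111,92],[-17,90,25]]):
    cv2.polylines(s,[np.round(proj("scene",[W(p) for p in quad])*16).astype(int)],True,(0,0,255),1,cv2.LINE_AA,4)
b=dt.mean(0);print(proj("scene",b))
cv2.imwrite("pics/ov.png",cv2.resize(s[205:345,240:410],None,fx=4.4,fy=4.2,interpolation=cv2.INTER_CUBIC))
E
```

```text
jig top -0.158670274777084 [579.23122432  14.56360558] 2.1336757730574334
knob [610.83228935 212.05125757]
slot [625.83785408 -23.27581913]
catch [579.98336499 126.85534296]
knob seen [[609.6539592  211.19842081 125.        ]]
blank [ 610.24780543 -314.89390408  120.        ] -70.34202206729486 17.019221608225944
blank [ 612.22283683 -313.22759239  120.        ] 99.25377145993394 18.17820180227902
scene {'black': [542.0, -318.0], 'pink': [549.0, -238.0], 'orange': [691.0, -342.0], 'off': [506.0, -410.0], 'dowel': [470.0, -273.0]}
top {'black': [534.0, -316.0], 'pink': [546.0, -239.0], 'orange': [689.0, -343.0], 'off': [503.0, -409.0], 'dowel': [465.0, -274.0], 'glue': [702.0, -245.0]}
[[162.30926505 321.74862037]]
```

View pics/ov.png

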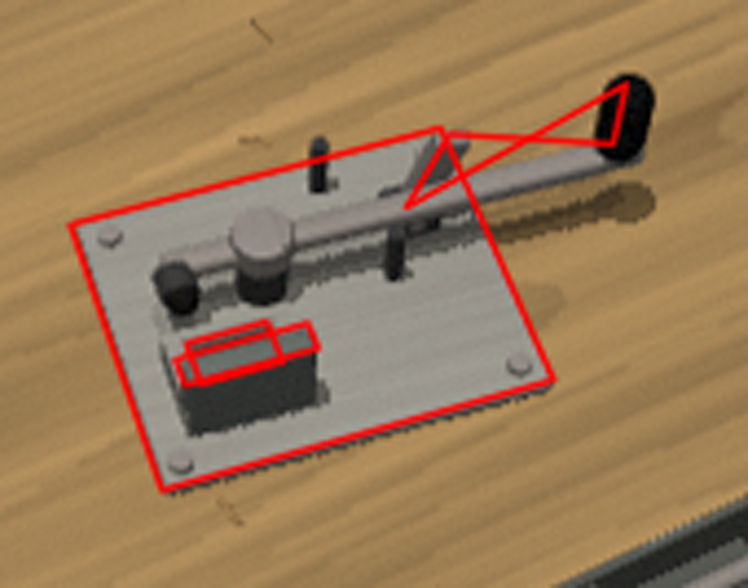

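The overlay agrees with the jig in the scene view (plate, slot, fence and catch coincide within about 1–2 px). Now the blank's yaw, from its top-face corners, and the first move.

```bash
cat >> h.py <<'E'
def go(x,y,z,yaw):  # shift+turn in tool axes from now to the wanted TCP, mm and 5deg units
    from scipy.spatial.transform import Rotation as Ro
    o=bot.get_obs();R=Ro.from_euler("xyz",o["tcp_rot"]).as_matrix()
    d=R.T@(np.array([x,y,z])-o["tool_pos"]); return np.round(d,1),round((o["tcp_rot"][2]*180/np.pi-yaw)/5,2)
E
python3 - <<'E'
from h import *
c=(np.array([[595,237],[650,197],[665,222],[610,253]])-[400,0])/3.3333+[95,255]
r=ray("scene",c,120)[:,:2];print(r.round(1).tolist(),r.mean(0))
for d in(r[1]-r[0],r[2]-r[3]):print(np.degrees(np.arctan2(d[1],d[0])),np.linalg.norm(d))
# colour segmentation of bright top face
s=cv2.imread("pics/scene0.png")[300:350,140:190].astype(int)
print(s[12:44,8:40].sum(2)[::2,::2]//3)
print(go(611,-314,200,104))
E
```

```text
[[611.3, -334.2], [601.1, -294.8], [621.3, -292.5], [625.6, -329.7]] [ 614.80820665 -312.80786626]
104.49877965698828 40.73909787007057
96.51749532136753 37.411357734631146
[[ 13   6   8   2   3   2   8   2   1  56  97  78  75  93 129 124]
 [  5   8   2   1  11   6   1   2   5  28 113  77  75  93 127 127]
 [  0   6   5   8   5   4   0   4 100 128 119 117  77  72 130 126]
 [ 21   6   6   1   0   0  28 107 126 105 116 124 115  69 126 127]
 [ 70   1   3  10   0  96 118 121 126  66  96 123 114 102 123 121]
 [ 93  25   0  14 109 127 115 123 124 125 121 125  77  52 120 116]
 [110 108 105 125 128  89  62 122 125 126 109  58  50  49 113 121]
 [124 130 130 123 126 114 101 125 127  91  49  54  54  49  63 123]
 [130 128 131  93 122 124 119 117  61  56  55  55  57  52  54 119]
 [132 127 127 126  78 131  86  54  55  57  55  56  58  51  52  91]
 [126 121 123 115  89  60  52  55  52  54  58  58  55  54  56  45]
 [120 115 115 118 123  62  54  54  53  51  60  58  56  55  53  51]
 [113 120 123 120 123  93  56  53  56  54  56  58  54  56  55  53]
 [122 121 123 121 122 114  66  55  54  54  53  59  57  54  57  54]
 [123 124 123 118 118 122  90  60  55  58  52  57  56  54  56  56]
 [119 117 117 121 121 124 119  64  55  54  56  57  58  58  54  58]]
(array([440.5,   2.5,  91.7]), np.float64(-16.22))
```

>>> carry_out([
  [[40, 0, 0, -1.5], [84, 0, 0, -3], [128, 0, 0, -4.5], [172, 0, 0, -6], [216, 0, 10, -7.5], [260, 0, 20, -9], [304, 0, 35, -10.5], [348, 0, 50, -12], [392, 1, 65, -13.5], [430, 2, 75, -15], [441, 2, 80, -15.8], [441, 2, 80, -15.8], [441, 2, 80, -15.8]],
], fingers=56)

```text
time: 1.4
tool_pos: [610.9, -313.8, 211.7]
tcp_rot: [-3.14, -0.001, 1.777]
contact_force: [-0.5, -0.8, 1.5]
grip_width: 55.7
```

```bash
python3 - <<'E'
from h import *
print(go(612,-314,147,102))
for n in("scene","top"):
    p,_=bot.capture(n);cv2.imwrite(f"pics/{n}1.png",p)
s=cv2.imread("pics/scene1.png")[240:390,90:250]
t=cv2.imread("pics/top1.png")[160:310,370:530]
cv2.imwrite("pics/pre.png",np.hstack([cv2.resize(i,(400,375),interpolation=cv2.INTER_CUBIC) for i in(s,t)]))
E
```

```text
(array([-0.4,  1.1, 64.7]), np.float64(-0.04))
```

View pics/pre.png

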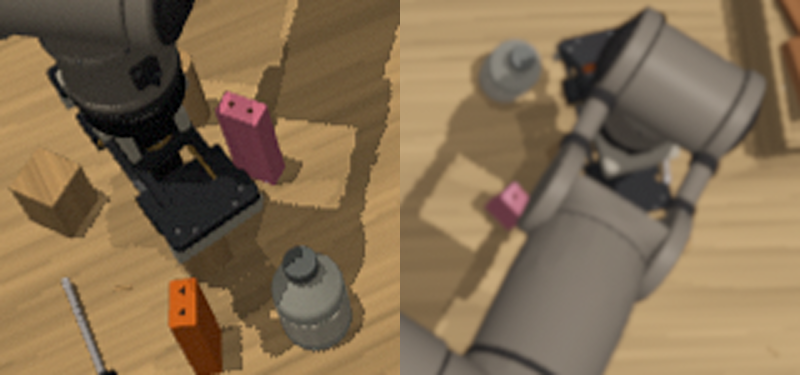

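The hand hides the blank from both views, as expected; the neighbours (pink (245,100), orange (185,300), offcut) are untouched. I narrow the jaws, go down and grip.

>>> carry_out([
  [[0, 1, 0, 0], [0, 1, 0, 0], [0, 1, 15, 0], [0, 1, 30, 0], [0, 1, 45, 0], [0, 1, 58, 0], [0, 1, 65, 0], [0, 1, 65, 0]],
], fingers=44)

```text
time: 2.3
tool_pos: [611.9, -313.5, 146.2]
tcp_rot: [-3.14, -0.001, 1.778]
contact_force: [-0.1, 0.6, -0.0]
grip_width: 44.1
```

>>> carry_out([
  [[0, 0, 0, 0], [0, 0, 0, 0], [0, 0, 0, 0], [0, 0, 0, 0], [0, 0, 0, 0], [0, 0, 0, 0], [0, 0, 0, 0], [0, 0, 0, 0]],
], fingers=5)

```text
time: 3.1
tool_pos: [612.6, -313.8, 147.8]
tcp_rot: [3.141, 0.001, 1.779]
contact_force: [0.2, -0.8, 6.2]
grip_width: 22.3
```

>>> carry_out([
  [[0, 0, -10, 0], [0, 0, -30, 0], [0, 0, -60, 0], [0, 0, -90, 0], [0, 0, -110, 0], [0, 0, -120, 0], [0, 0, -120, 0]],
])

```text
time: 3.8
tool_pos: [612.6, -313.7, 268.5]
tcp_rot: [3.14, 0.002, 1.779]
contact_force: [-0.4, 0.0, -1.0]
grip_width: 21.8
```

```bash
python3 - <<'E'
from h import *
o=bot.get_obs();print(o["grip_width"],o["contact_force"],o["tool_pos"])
print(go(626,-23,268,80.9))
E
```

```text
21.81986000654008 [-0.37445165  0.02236426 -0.95604736] [ 612.58481426 -313.72931079  268.54520626]
(array([2.817e+02, 7.310e+01, 2.000e-01]), np.float64(4.2))
```

>>> carry_out([
  [[15, 4, 0, 0.3], [45, 12, 0, 0.8], [80, 21, 0, 1.3], [115, 30, 0, 1.9], [150, 39, 0, 2.4], [185, 48, 0, 2.9], [220, 57, 0, 3.4], [250, 65, 0, 3.8], [272, 70, 0, 4.1], [281.7, 73, 0, 4.2], [281.7, 73, 0, 4.2], [281.7, 73, 0, 4.2]],
])

```text
time: 5.0
tool_pos: [625.5, -23.7, 266.5]
tcp_rot: [-3.141, 0.001, 1.412]
contact_force: [0.0, 0.9, -1.4]
grip_width: 21.8
```

```bash
python3 - <<'E'
from h import *
print(bot.get_obs()["tool_pos"],go(625.8,-23.3,158,80.9))
t=np.array([579.23,14.56]);th=-.1587;R=np.array([[np.cos(th),-np.sin(th)],[np.sin(th),np.cos(th)]])
s,_=bot.capture("scene");cv2.imwrite("pics/s2.png",s)
o=bot.get_obs();zb=o["tool_pos"][2]-147
# expected blank outline, if centred at the tool: bottom and edges, in jig axes
c=o["tool_pos"][:2];y=o["tcp_rot"][2]-np.pi/2;Q=np.array([[np.cos(y),-np.sin(y)],[np.sin(y),np.cos(y)]])
for z in(zb,zb+80):
    P=[np.r_[c+Q@[a,b],z] for a,b in((11,20),(11,-20),(-11,-20),(-11,20))]
    cv2.polylines(s,[np.round(proj("scene",P)*16).astype(int)],True,(0,0,255),1,cv2.LINE_AA,4)
cv2.imwrite("pics/ov2.png",cv2.resize(s[180:330,220:380],(800,600),interpolation=cv2.INTER_CUBIC) if 0 else cv2.resize(s[170:320,210:370],(640,600),interpolation=cv2.INTER_CUBIC))
E
```

```text
[625.54480834 -23.74608542 266.45674282] (array([  0.6,   0.3, 108.5]), np.float64(0.0))
```

View pics/ov2.png

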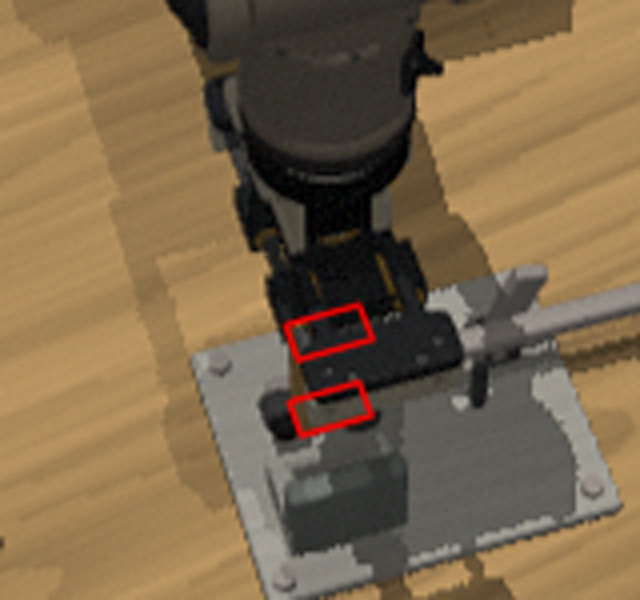

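The blank's visible left edge (290–297, 345–435) lies on the drawn outline, so it is centred well enough in the hand. I go down to just above the mouth, then slowly in.

>>> carry_out([
  [[0.3, 0, 10, 0], [0.5, 0.3, 30, 0], [0.5, 0.3, 50, 0], [0.5, 0.3, 65, 0], [0.5, 0.3, 72, 0], [0.5, 0.3, 75, 0], [0.5, 0.3, 78, 0], [0.5, 0.3, 81, 0], [0.5, 0.3, 84, 0], [0.5, 0.3, 84, 0]],
])

```text
time: 6.05
tool_pos: [626.0, -22.4, 183.1]
tcp_rot: [-3.141, 0.0, 1.412]
contact_force: [-0.8, 0.3, -0.6]
grip_width: 21.6
```

>>> carry_out([
  [[0, 0, 4, 0], [0, 0, 8, 0], [0, 0, 12, 0], [0, 0, 16, 0], [0, 0, 20, 0], [0, 0, 20, 0]],
])

```text
time: 6.65
tool_pos: [625.7, -22.4, 162.4]
tcp_rot: [-3.14, 0.0, 1.412]
contact_force: [0.4, 0.5, -1.3]
grip_width: 21.7
```

>>> carry_out([
  [[0, 0, 1, 0], [0, 0, 2, 0], [0, 0, 3, 0], [0, 0, 4, 0], [0, 0, 4, 0]],
])

```text
time: 7.15
tool_pos: [626.1, -22.5, 159.8]
tcp_rot: [3.141, 0.0, 1.412]
contact_force: [-1.1, 0.9, 2.9]
grip_width: 21.7
```

Floor contact is felt at the expected height (159.8 mm, +3 N). I release and rise.

>>> carry_out([
  [[0, 0, 0, 0], [0, 0, 0, 0], [0, 0, 0, 0], [0, 0, 0, 0], [0, 0, 0, 0], [0, 0, 0, 0]],
], fingers=50)

```text
time: 7.75
tool_pos: [626.0, -22.4, 159.1]
tcp_rot: [-3.142, 0.0, 1.412]
contact_force: [-0.6, 0.6, -0.0]
grip_width: 49.9
```

>>> carry_out([
  [[0, 0, -15, 0], [0, 0, -40, 0], [0, 0, -70, 0], [0, 0, -90, 0], [0, 0, -90, 0]],
])

```text
time: 8.25
tool_pos: [627.3, -22.6, 252.7]
tcp_rot: [3.135, 0.0, 1.412]
contact_force: [-0.3, -0.9, -1.4]
grip_width: 50.1
```

```bash
cat >> h.py <<'E'
def jig(x,y):
    th=-.1587;return np.array([[np.cos(th),-np.sin(th)],[np.sin(th),np.cos(th)]])@[x,y]+[579.23,14.56]
E
python3 - <<'E'
from h import *
p=jig(-17,160);print(p,go(*p,240,80.9)); p2=jig(-17,70);print(p2)
E
```

```text
[587.72917773 175.23595955] (array([189.1, -70.4,  12.2]), np.float64(0.0))
[573.50605681  86.3669389 ]
```

>>> carry_out([
  [[20, -10, 0, 0], [55, -22, 0, 0], [95, -37, 0, 0], [135, -52, 0, 0], [165, -64, 0, 0], [180, -70, 0, 0], [180, -70, 10, 0], [180, -70, 35, 0], [180, -70, 65, 0], [180, -70, 90, 0], [180, -70, 104, 0], [180, -70, 106, 0], [180, -70, 106, 0]],
], fingers=1)

```text
time: 9.55
tool_pos: [585.8, 165.6, 143.2]
tcp_rot: [3.142, 0.0, 1.411]
contact_force: [0.3, 0.3, 0.7]
grip_width: 0.9
```

```bash
python3 - <<'E'
from h import *
o=bot.get_obs();print(o["tool_pos"],o["grip_width"],o["contact_force"],go(*jig(-17,70),147,80.9))
E
```

```text
[585.79553462 165.60154457 143.2011785 ] 0.9007288056066914 [0.26177734 0.30875628 0.7182634 ] (array([-80.2,   0.5,  -3.8]), np.float64(-0.01))
```

>>> carry_out([
  [[-8, 0, -3, 0], [-18, 0, -3, 0], [-30, 0, -3, 0], [-42, 0, -3, 0], [-54, 0, -3, 0], [-66, 0, -3, 0], [-76, 0, -3, 0], [-82, 0, -3, 0], [-82, 0, -3, 0], [-82, 0, -20, 0], [-82, 0, -50, 0], [-82, 0, -80, 0], [-82, 0, -90, 0], [-82, 0, -90, 0]],
])

```text
time: 10.95
tool_pos: [573.0, 85.8, 234.6]
tcp_rot: [3.138, -0.001, 1.413]
contact_force: [-0.3, -0.5, 0.4]
grip_width: 0.8
```

```bash
python3 - <<'E'
from h import *
s,_=bot.capture("scene");t,_=bot.capture("top")
cv2.imwrite("pics/c.png",np.hstack([cv2.resize(s[205:345,240:410],None,fx=3,fy=3,interpolation=cv2.INTER_CUBIC),cv2.resize(t[180:275,240:370],(290,420)if 0 else (287,420),interpolation=cv2.INTER_CUBIC)]))
k=jig(0,200);print(k,go(*k,235,80.9))
E
```

```text
[610.83693538 212.04671256] (array([131. ,  18.5,  -3.1]), np.float64(0.0))
```

View pics/c.png

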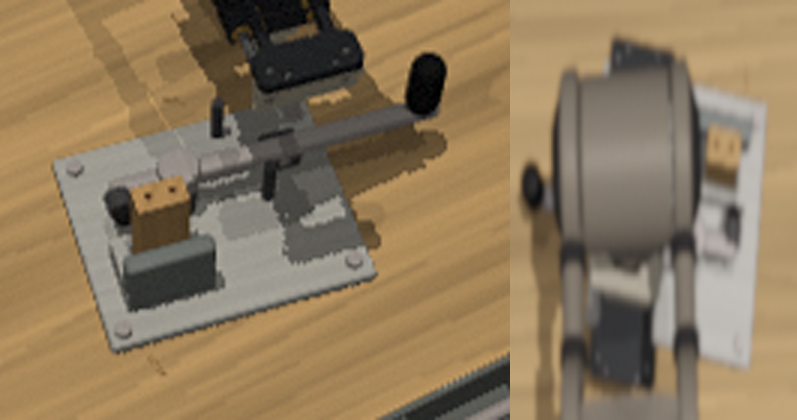

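The blank (160,210) stands upright in the slot, and the catch no longer stands above the bar. The knob is at (425,85), where it was. Next I grip the knob.

>>> carry_out([
  [[20, 3, 0, 0], [55, 8, 0, 0], [90, 13, 0, 0], [118, 17, 0, 0], [131, 18, 0, 0], [131, 18, 0, 0], [131, 18, 20, 0], [131, 18, 45, 0], [131, 18, 68, 0], [131, 18, 80, 0], [131, 18, 82, 0], [131, 18, 82, 0]],
], fingers=60)

```text
time: 12.25
tool_pos: [611.1, 211.2, 151.5]
tcp_rot: [3.141, 0.0, 1.411]
contact_force: [0.0, 0.3, -0.4]
grip_width: 60.0
```

>>> carry_out([
  [[0, 0, 0, 0], [0, 0, 0, 0], [0, 0, 0, 0], [0, 0, 0, 0], [0, 0, 0, 0], [0, 0, 0, 0], [0, 0, 0, 0], [0, 0, 0, 0]],
], fingers=10)

```text
time: 13.05
tool_pos: [611.3, 211.9, 151.6]
tcp_rot: [3.14, -0.0, 1.412]
contact_force: [2.4, 0.1, 2.9]
grip_width: 27.5
```

```bash
python3 - <<'E'
from h import *
o=bot.get_obs();print(o["tool_pos"],o["grip_width"],o["contact_force"])
for a in(.1,.2,.3,.4,.5,.6,.62):
    k=jig(-200*np.sin(a),200*np.cos(a));print(a,k.round(1),go(*k,o["tool_pos"][2],80.9))
E
```

```text
[611.26207318 211.94985541 151.58713699] 27.45561363965181 [2.36442424 0.10695292 2.85518281]
0.1 [591.  214.2] (array([ -1. , -20.4,  -0. ]), np.float64(0.0))
0.2 [571.  214.4] (array([ -4. , -40.2,  -0. ]), np.float64(0.0))
0.3 [551.1 212.6] (array([ -8.9, -59.5,  -0.1]), np.float64(0.0))
0.4 [531.4 208.8] (array([-15.8, -78.3,  -0.1]), np.float64(0.0))
0.5 [512.3 203. ] (array([-24.5, -96.3,  -0.1]), np.float64(0.0))
0.6 [493.8 195.4] (array([-3.490e+01, -1.134e+02, -1.000e-01]), np.float64(0.0))
0.62 [490.2 193.7] (array([ -37.2, -116.6,   -0.2]), np.float64(0.0))
```

First a small test pull (0.1 rad): a standing catch would show as force.

>>> carry_out([
  [[0, -4, 0, 0], [0, -9, 0, 0], [-0.5, -14, 0, 0], [-1, -20, 0, 0], [-1, -20, 0, 0]],
])

```text
time: 13.55
tool_pos: [590.2, 214.2, 151.6]
tcp_rot: [3.142, 0.0, 1.413]
contact_force: [1.9, 0.9, 4.2]
grip_width: 27.2
```

>>> carry_out([
  [[-1, -10, 0, 0], [-3, -20, 0, 0], [-5, -30, 0, 0], [-8, -39.5, 0, 0], [-11, -49, 0, 0], [-14.8, -58, 0, 0], [-19, -67, 0, 0], [-23.5, -76, 0, 0], [-28.5, -85, 0, 0], [-33, -92, 0, 0], [-33, -92, 0, 0], [-33, -92, 0, 0]],
])

```text
time: 14.75
tool_pos: [495.5, 196.2, 151.6]
tcp_rot: [3.139, -0.001, 1.412]
contact_force: [7.1, 2.9, 2.2]
grip_width: 27.5
```

```bash
python3 - <<'E'
from h import *
o=bot.get_obs();v=o["tool_pos"][:2]-[579.23,14.56];r=np.linalg.norm(v);print(r,np.arctan2(-v[0],v[1])+.1587,o["contact_force"])
E
```

```text
200.02081408453054 0.590542051136627 [7.09689367 2.88721349 2.24718998]
```

>>> carry_out([
  [[-0.8, -1.3, 0, 0], [-1.6, -2.6, 0, 0], [-1.6, -2.6, 0, 0], [-1.6, -2.6, 0, 0], [-1.6, -2.6, 0, 0], [-1.6, -2.6, 0, 0]],
])

```text
time: 15.35
tool_pos: [494.0, 195.5, 151.6]
tcp_rot: [3.136, -0.003, 1.412]
contact_force: [11.4, 4.3, -1.3]
grip_width: 27.5
```

```bash
python3 - <<'E'
from h import *
o=bot.get_obs();v=o["tool_pos"][:2]-[579.23,14.56];print(np.arctan2(-v[0],v[1])+.1587,o["contact_force"],o["grip_width"])
s,_=bot.capture("scene")
cv2.imwrite("pics/end.png",cv2.resize(s[170:345,230:430],(800,600)if 0 else (686,600),interpolation=cv2.INTER_CUBIC))
E
```

```text
0.5988798710472623 [11.44873684  4.33484267 -1.27466217] 27.456034647511768
```

View pics/end.png

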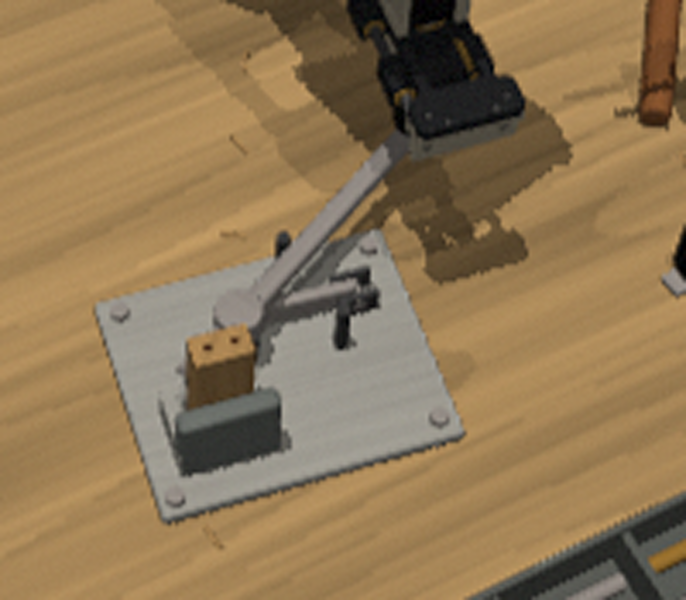

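The picture shows the lever pulled to the stop pin (280,245), the catch lying flat at (320,295) and the blank upright in the slot at (220,365). I hand in while holding.

```bash
python3 -c "
from plant import bot
print(bot.close_job())"
```

```text
the job is handed in; nothing more can be done
None
```

The job is done and handed in at about 15.4 s of the 64 s allowed, with the gripper still holding the lever at its stop by the knob.

- **Blank:** I gripped the pale blank across its 22 mm side and lowered it into the slot. Floor contact came at the expected height (TCP 159.8 mm, about 3 N), and I then let go. It stands upright in the last picture.
- **Catch:** I pushed it over with closed fingers. It lies flat in the last picture, and a test pull to 0.1 rad met no block.
- **Lever:** At the end its angle is about 0.599 rad (stop is 0.6). The pull is about 12 N, against about 8 N just before the stop. The gripper's opening is 27.5 mm on the 28 mm knob.

No check failed or disagreed. The foot's force on the blank could not be measured directly; I infer it from the lever angle and the pull force. I saw no bystander move in the pictures I took, but I did not measure their positions at the end.

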